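# Sort the case handful into the exhibit trays

## Task

Sort the five things lying in a row in front of the three coloured trays (not what stands farther back or to the left): stand the amber and the white sample vial upright in the blue tray, one in each of its two bays; lay the red and the brown marker flat on the floor of the yellow tray, not one across the other; and lay the memory stick flat in the red tray. Leave the white carton and the stapler where they are, and let go of everything.

Things in the scene. Friction and masses are not known exactly. Their poses are not given: they have to be found in the camera images.
- blue_tray: Blue tray, the only divided one: a low wall at y = 0 (3 mm thick, top 25 mm above the bench) makes two bays, 142 mm along x by 76 mm along y, centred at y = +40 and -40 mm. Fixed. Outside 150 x 164 x 28 mm (x, y, z); walls and floor 4 mm thick; inner floor 142 x 156 mm. Origin: centre of its underside, on the bench; x along the 150 mm side away from the robot (card holder on the -x side), y along the 164 mm side, z up.
- yellow_tray: Open yellow plastic tray, undivided. Fixed. Outside 150 x 164 x 28 mm (x, y, z); walls and floor 4 mm thick; inner floor 142 x 156 mm. Origin: centre of its underside, on the bench; x along the 150 mm side away from the robot (card holder on the -x side), y along the 164 mm side, z up.
- red_tray: Open red plastic tray, undivided. Fixed. Outside 150 x 164 x 28 mm (x, y, z); walls and floor 4 mm thick; inner floor 142 x 156 mm. Origin: centre of its underside, on the bench; x along the 150 mm side away from the robot (card holder on the -x side), y along the 164 mm side, z up.
- amber_vial_centre (a point): Amber (orange-brown) screw-cap sample vial with a black cap, standing upright in the row in front of the trays: 27 mm in diameter, 54 mm high, the lower 44 mm of full diameter, the cap above 20 mm wide. Point: its centre, half-way up (27 mm above its base); z up along its axis. About 20 g.
- white_vial_centre (a point): White screw-cap sample vial with a red cap, standing upright in the row in front of the trays: 27 mm in diameter, 62 mm high, the lower 52 mm of full diameter, the cap above 20 mm wide. Point: its centre, half-way up (31 mm above its base); z up along its axis. About 20 g.
- red_marker_centre (a point): Felt marker with a white and a red half, lying on the bench: 16 mm wide, 128 mm long, 16 mm high. It does not roll. Point: its centre, half-way up (8 mm above what it lies on); y runs along its length, z up. About 12 g.
- brown_marker_centre (a point): Felt marker with a dark brown and a white half, lying on the bench: 16 mm wide, 115 mm long, 16 mm high. It does not roll. Point: its centre, half-way up (8 mm above what it lies on); y runs along its length, z up. About 12 g.
- usb_stick_centre (a point): Dark memory stick with a metal plug, lying flat: 17 mm wide, 50 mm long, 8 mm high. Point: its centre, half-way up (4 mm above what it lies on); y runs along its length, z up. About 12 g.
- carton_centre (a point): Bystander: small white carton, 45 x 100 x 22 mm (x, y, z), lying loose to the right of the row. Point: its centre, half-way up.
- stapler_centre (a point): Bystander: loose blue and black stapler, 33 x 137 x 50 mm (x, y, z), left of the trays. Point: its centre, half-way up; y along its length.
Mind the look-alikes: they are no part of the job. Leave any purple look-alike of the part that bears brown_marker_centre alone.

How it is judged:
At the end, for the whole second after the job is handed in: Vials upright (0.15 rad) on the blue tray floor, one per bay; both markers flat (0.12 rad, centre under 17 mm high) in the yellow tray; stick flat (0.17 rad) on the red tray floor; all five released and at rest; carton and stapler within 20 mm of their starts (x of amber_vial_centre in the frame of blue_tray between -0.062 and 0.062 m and y of amber_vial_centre in the frame of blue_tray between -0.07 and 0.07 m and z of amber_vial_centre in the frame of blue_tray between 0 and 0.036 m and x of white_vial_centre in the frame of blue_tray between -0.062 and 0.062 m and y of white_vial_centre in the frame of blue_tray between -0.07 and 0.07 m and z of white_vial_centre in the frame of blue_tray between 0 and 0.04 m and ((y of amber_vial_centre in the frame of blue_tray between 0.012 and 0.07 m and y of white_vial_centre in the frame of blue_tray between -0.07 and -0.012 m) or (y of amber_vial_centre in the frame of blue_tray between -0.07 and -0.012 m and y of white_vial_centre in the frame of blue_tray between 0.012 and 0.07 m)) and angle between each of amber_vial_centre, white_vial_centre's own z axis and vertical below 0.15 rad and x of red_marker_centre in the frame of yellow_tray between -0.066 and 0.066 m and y of red_marker_centre in the frame of yellow_tray between -0.05 and 0.05 m and z of red_marker_centre in the frame of yellow_tray between 0 and 0.017 m and angle between each of red_marker_centre, brown_marker_centre's own y axis and vertical above 1.45 rad and x of brown_marker_centre in the frame of yellow_tray between -0.066 and 0.066 m and y of brown_marker_centre in the frame of yellow_tray between -0.05 and 0.05 m and z of brown_marker_centre in the frame of yellow_tray between 0 and 0.017 m and x of usb_stick_centre in the frame of red_tray between -0.066 and 0.066 m and y of usb_stick_centre in the frame of red_tray between -0.073 and 0.073 m and z of usb_stick_centre in the frame of red_tray between 0 and 0.014 m and angle between usb_stick_centre's own y axis and vertical above 1.4 rad and distance of each of carton_centre, stapler_centre from where it was at the start of the episode below 0.02 m and linear speed of each of amber_vial, white_vial, red_marker, brown_marker, usb_stick below 0.02 m/s and angular speed of each of amber_vial, white_vial, red_marker, brown_marker, usb_stick below 0.3 rad/s); the robot touches nothing.
It fails at once if the white carton or the stapler is pushed away (more than 20 mm) or knocked over (distance of any of carton_centre, stapler_centre from where it was at the start of the episode above 0.02 m).
It also fails if it takes over 109 s, if anything falls off the work surface, if the arm or the gripper's body presses on something with over 40 N, if the wrist force passes 120 N, or if a joint passes its speed limit or range.

## Robot

A 6-joint arm with a two-finger parallel gripper is mounted at the origin on a cart in front of the work surface, level with it; the furniture and walls round the work are solid. World frame = base frame: x ahead of the robot, y to its left, z up, the work surface at z = 0. Lengths are in m, angles in rad, forces in N, time in s.
With the tool pointing down it reaches from about 0.35 to 0.725 m from the base axis. Payload 4.3 kg.
Tool frame: the origin (TCP) lies midway between the tips of the shut fingers; the grasp point (between the pads) lies 19 mm behind it; x points along the fingers, y is the direction in which the jaws open and shut, and the axes are right-handed (so a half turn about x gives the same grasp; the last joint's range is limited). The gripper opens to 85 mm and grips with 20 to 120 N. Pads are 22 mm wide; open, the fingers measure 114 mm over their backs; the gripper's body (76 mm by 85 mm) begins 54 mm behind the grasp point. The pads swing forward as they close: fully open they stand 13 mm farther back than shut.
Start: joints at [-1.293, 0.377, 0.081, 1.274, 0, 1.46], TCP at [0.217, -0.532, 0.231] pointing down, gripper open.
Joint ranges: [-2.72, 2.72], [-0.84, 1.66], [-1.02, 1.22], [-1.77, 2.12], [-1.37, 1.28], [-3.14, 3.14]. Speed limits (rad/s): [2.57, 2.57, 3.14, 3.14, 3.14, 3.14].

## Interface

Orientations are given as [roll, pitch, yaw] about the fixed x, y, z axes, in that order (R = Rz(yaw) Ry(pitch) Rx(roll)).
In Python, from rig import * gives the robot as it stands.
- The arm moves only by the tool drive_tool, never from a script. Its argument "commands" is a list of rows, each a list of 7 numbers: the shift along the tool's x, y, z in mm, then the turn, a rotation vector about the tool's x, y, z in degrees, then the finger opening in mm, from 0 to 85.4. In form: [[x, y, z, wx, wy, wz, gripper], ...]. A call has 1 to 20 rows; each row shifts and turns the commanded pose from where the row before left it, along the tool's axes as they then stand; what a row does not reach is not made up. A row lasts 1/8 s, in which the tool goes at most 62.5 mm and 10.7 degrees, less where a joint would pass 70% of its speed; a pose out of reach is approached as far as the arm can. A call with a gripper value outside its range is refused whole. The fingers move at their own pace and stop on an object; "newtons" is the grip in N (left out, the last holds). Time passes only in rows, so rows that do not move let the fingers close. It gives the time, the measured TCP pose, the force and the opening at its end, in the units of the state.
- state(): the state, without advancing time (a new reading comes with each control period).
- grab_frame(name): name is "scene" or "top" or "wrist"; returns a dict with "color" (400x640x3 uint8, blue, green, red), "camera_matrix" (3x3 intrinsics, pixels), "extrinsics" (4x4, takes a point from world to camera coordinates); the wrist camera has in their place "T_tool_cam" (4x4, takes a point from camera to tool coordinates, whose origin is the TCP and whose axes are the tool frame's). Camera axes: x right, y up, looking along -z (the intrinsics and any distortion apply to the point x, -y, -z); pixel columns grow to the right and rows downward; lengths in m; the calibration is good to about 2 mm. A picture is of the moment at which its call begins: read the wrist's pose just before it. There is no depth.
- sign_off(): hands the job in, once; it reports no verdict.
The state is a dict: "time": time; "q": joint angles; "qvel": joint speeds; "joint_efforts": joint torques, N m; "ee_pos": TCP position; "tcp_rot": TCP orientation; "ft_force": force on the tool from outside, world axes, zero at the start; "ft_torque": the same for the moment, N m; "gripper_width": finger opening in m.
Only numpy, scipy, OpenCV 4.12 (cv2) and the standard library are available. Lean on these libraries where they do the work, as an engineer would, in place of code of your own. Each camera call takes 0.05 s, during which the arm holds its last target.

## Working session

There is one attempt and no reset: what is moved stays moved. The work goes in short steps, Python scripts to look and compute and a tool call to move; the robot and the scene stay as the last step left them, time stands still between calls to the robot, and variables do not carry over. Pictures are saved under pics/ and viewed, and the job is handed in when it is done.

Besides the shell and the picture viewer there is one more tool, called after ">>>" as name(argument=value, ...), one argument or row to a line, values as JSON. drive_tool: Moves the arm, as the interface text tells. Its arguments: {"type":"object","properties":{"commands":{"type":"array"},"newtons":{"type":"number"}},"required":["commands"]}

```bash
ls; mkdir -p pics; python3 - <<'E'
from rig import *
import cv2
print(state())
for n in ["scene","top"]:
    f=grab_frame(n); cv2.imwrite(f"pics/{n}0.png",f["color"]); print(n,f["camera_matrix"],f["extrinsics"],[k for k in f])
E
```

```text
pics
{'time': 0.0, 'q': array([-1.29327616e+00,  3.78068646e-01,  7.96449502e-02,  1.27436793e+00,
       -1.67920483e-05,  1.46050838e+00]), 'qvel': array([-0.00188693,  0.00090011, -0.00042407, -0.00173893,  0.00225138,
        0.00013252]), 'joint_efforts': array([ 3.88025119e-04, -4.63602448e+01,  2.69875503e+01,  2.08163081e-02,
       -1.91167310e-04,  4.07574774e-06]), 'ee_pos': array([ 0.21727459, -0.53168445,  0.23036504]), 'tcp_rot': array([-1.67266868,  1.56880096,  1.85673211]), 'ft_force': array([-0.30293876,  0.1868498 ,  0.96589916]), 'ft_torque': array([-0.04737828,  0.03645435, -0.06729976]), 'gripper_width': 0.08534266390726046}
scene [[470.02277099   0.         308.56906014]
 [  0.         470.02277099 203.37361037]
 [  0.           0.           1.        ]] [[-0.83228316 -0.55415998 -0.01454188  0.44125706]
 [ 0.35309662 -0.55016718  0.75672905 -0.21333454]
 [-0.42734942  0.62467815  0.65356689 -1.23884872]
 [ 0.          0.          0.          1.        ]] ['color', 'camera_matrix', 'extrinsics']
top [[431.89862985   0.         323.51330484]
 [  0.         431.89862985 196.87522306]
 [  0.           0.           1.        ]] [[-0.02242671 -0.99922402 -0.03237887  0.03039682]
 [ 0.98489584 -0.02764384  0.17092689 -0.52313979]
 [-0.17168933 -0.02805649  0.98475155 -1.16869367]
 [ 0.          0.          0.          1.        ]] ['color', 'camera_matrix', 'extrinsics']
```

View pics/scene0.png

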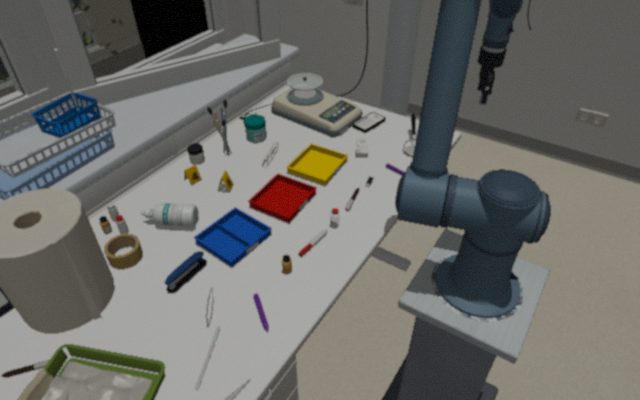

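View pics/top0.png

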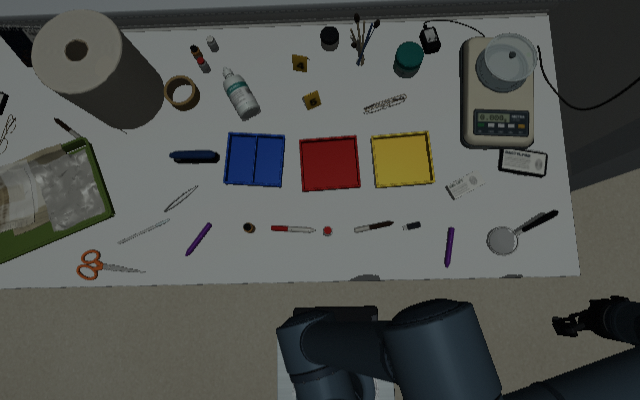

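The top view shows the row: amber vial (249,228), red marker (293,229), white vial (327,231), brown marker (374,227) and stick (411,226). The trays are blue (254,160), red (330,164) and yellow (402,159), with the carton at (465,186) and the stapler at (194,157). I'll zoom in to measure.

```bash
cat > h.py <<'E'
from rig import *
import cv2, numpy as np
from scipy.spatial.transform import Rotation as R
def ray2plane(K,E,u,v,z):
    d=np.array([(u-K[0,2])/K[0,0],-(v-K[1,2])/K[1,1],-1.])
    Rm=E[:3,:3];c=-Rm.T@E[:3,3];w=Rm.T@d
    s=(z-c[2])/w[2];return c+s*w
def proj(K,E,P):
    p=E[:3,:3]@np.asarray(P)+E[:3,3];return K[0,0]*p[0]/-p[2]+K[0,2],K[1,1]*-p[1]/-p[2]+K[1,2]
def crop(img,x0,y0,x1,y1,s,name):
    cv2.imwrite("pics/"+name,cv2.resize(img[y0:y1,x0:x1],None,fx=s,fy=s,interpolation=cv2.INTER_CUBIC))
E
python3 - <<'E'
from h import *
f=grab_frame("top");crop(f["color"],220,205,430,250,3.8,"row.png");crop(f["color"],160,120,500,210,2.3,"trays.png")
E
```

```text
(no output)
```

View pics/row.png

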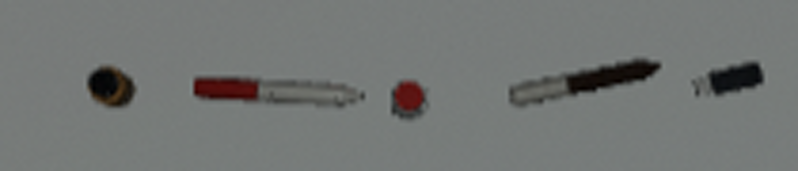

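View pics/trays.png

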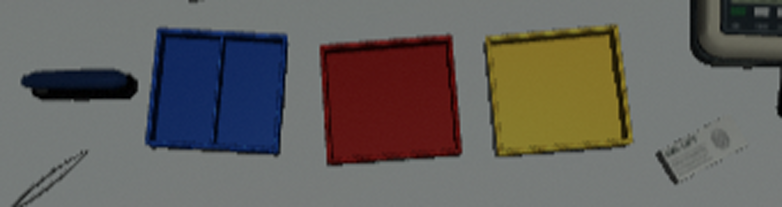

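```bash
python3 - <<'E'
from h import *
f=grab_frame("top");K,E=f["camera_matrix"],f["extrinsics"]
def g(p,s,o,z): return ray2plane(K,E,p[0]/s+o[0]-.4,p[1]/s+o[1]-.4,z)
for n,ps,z in [("amber",[(104,82)],.054),("red",[(194,87),(365,97)],.008),("white",[(409,95)],.062),("brown",[(510,94),(660,66)],.008),("usb",[(693,87),(762,74)],.004)]:
    P=[g(p,3.8,(220,205),z) for p in ps]; m=np.mean(P,0); print(n,m.round(4),end=' ')
    if len(P)>1: d=P[1]-P[0];print(np.linalg.norm(d).round(4),"dir",np.degrees(np.arctan2(d[1],d[0])).round(1),end='')
    print()
for n,ps in [("blue",[(158,28),(287,36),(281,154),(147,146)]),("red",[(320,45),(452,36),(462,153),(327,164)]),("yel",[(485,37),(617,27),(633,144),(496,155)])]:
    P=np.array([g(p,2.3,(160,120),.028) for p in ps]);d=P[0]+P[1]-P[2]-P[3]
    print(n,P.mean(0).round(4),np.linalg.norm(P-np.roll(P,1,0),axis=1).round(3),"xaxis deg",np.degrees(np.arctan2(d[1],d[0])).round(1))
for n,p,z in [("carton",(703,150),.022),("stap",(79,82),.03)]: print(n,g(p,2.3,(160,120),z).round(3))
s=state();print(R.from_euler('xyz',s['tcp_rot']).as_matrix().round(3))
w=grab_frame("wrist");print(w["T_tool_cam"],w["camera_matrix"])
E
```

```text
amber [0.4457 0.2312 0.054 ] 
red [0.4398 0.1076 0.008 ] 0.1298 dir -94.8
white [0.4297 0.0086 0.062 ] 
brown [ 0.4429 -0.1228  0.008 ] 0.1147 dir -80.9
usb [ 0.4402 -0.2299  0.004 ] 0.0528 dir -80.8
blue [0.6447 0.2164 0.028 ] [0.155 0.167 0.153 0.17 ] xaxis deg -3.7
red [ 0.6269 -0.0011  0.028 ] [0.154 0.168 0.152 0.168] xaxis deg 2.6
yel [ 0.6317 -0.2109  0.028 ] [0.153 0.167 0.152 0.17 ] xaxis deg 3.3
carton [ 0.551 -0.387  0.022]
stap [0.661 0.394 0.03 ]
[[-0.     0.378 -0.926]
 [ 0.001 -0.926 -0.378]
 [-1.    -0.001 -0.   ]]
[[-3.66742658e-04  2.87679399e-01 -9.57726699e-01 -1.44373508e-01]
 [ 9.99999832e-01  5.36444714e-04 -2.21794488e-04 -7.07747520e-04]
 [ 4.49961720e-04 -9.57726619e-01 -2.87679547e-01 -7.26403810e-02]
 [ 0.00000000e+00  0.00000000e+00  0.00000000e+00  1.00000000e+00]] [[284.76101945   0.         319.72046477]
 [  0.         284.76101945 198.94342008]
 [  0.           0.           1.        ]]
```

>>> drive_tool(
  commands=[
    [0,0,0,-9.6,0,0,85],
    [0,0,0,-9.6,0,0,85],
    [0,0,0,-9.6,0,0,85],
    [0,0,0,-9.6,0,0,85],
    [0,0,0,-9.6,0,0,85],
    [0,0,0,-9.6,0,0,85],
    [0,0,0,-9.6,0,0,85],
    [0,0,0,-9.6,0,0,85],
  ],
  newtons=30,
)

```text
time: 1.25
ee_pos: [0.2174, -0.5322, 0.2312]
tcp_rot: [-2.848, 1.571, 2.027]
ft_force: [-0.0, -0.1, 0.9]
gripper_width: 0.0851
```

```bash
cat >> h.py <<'E'
def rel(x,y,z):
    s=state();M=R.from_euler('xyz',s['tcp_rot']).as_matrix()
    d=M.T@(np.array([x,y,z])-s['ee_pos'])*1000
    print("tool mm",d.round(1),"phi",np.degrees(np.arctan2(M[1,1],M[0,1])).round(2),"xaxis",M[:,0].round(4),"pos",s['ee_pos'].round(4),"w",round(s['gripper_width'],4),"t",s['time'],"q6",s['q'][5].round(2))
def wcam():
    s=state();M=np.eye(4);M[:3,:3]=R.from_euler('xyz',s['tcp_rot']).as_matrix();M[:3,3]=s['ee_pos']
    w=grab_frame("wrist");E=np.linalg.inv(M@w["T_tool_cam"]);return w["color"],w["camera_matrix"],E
E
python3 -c "
from h import *
rel(.44,-.23,.2)"
```

```text
tool mm [  31.2  268.7 -262.1] phi 9.34 xaxis [-1.e-04  3.e-04 -1.e+00] pos [ 0.2174 -0.5322  0.2312] w 0.0851 t 1.25 q6 0.11
```

>>> drive_tool(
  commands=[
    [4,33.6,-32.8,0,0,0,85],
    [4,33.6,-32.8,0,0,0,85],
    [4,33.6,-32.8,0,0,0,85],
    [4,33.6,-32.8,0,0,0,85],
    [4,33.6,-32.8,0,0,0,85],
    [4,33.6,-32.8,0,0,0,85],
    [4,33.6,-32.8,0,0,0,85],
    [4,33.6,-32.8,0,0,0,85],
    [0,0,0,0,0,0,85],
    [0,0,0,0,0,0,85],
  ],
)

```text
time: 2.5
ee_pos: [0.4416, -0.2312, 0.1993]
tcp_rot: [-0.872, 1.57, -2.285]
ft_force: [0.6, 0.1, -0.1]
gripper_width: 0.0849
```

```bash
python3 -c "
from h import *
rel(.44,-.23,.2)
c,K,E=wcam();cv2.imwrite('pics/w1.png',c);np.savez('w1.npz',K=K,E=E)"
```

```text
tool mm [-0.7 -1.4 -1.4] phi 9.04 xaxis [-4.e-04 -5.e-04 -1.e+00] pos [ 0.4416 -0.2312  0.1993] w 0.0849 t 2.5 q6 0.8
```

View pics/w1.png

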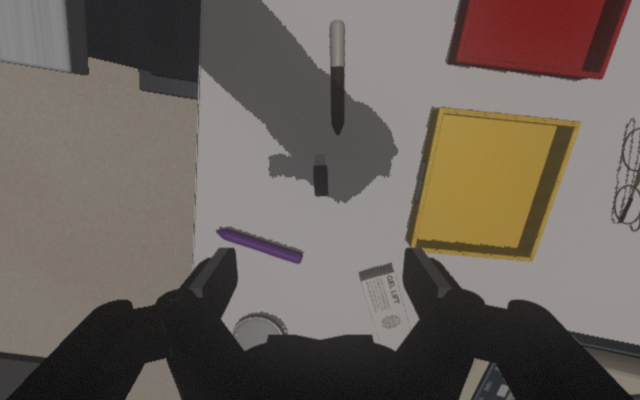

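The wrist view shows the stick at about (321,175), the brown marker from (336,22) to (338,133) and the yellow tray to the right. The purple look-alike (260,245) stays well clear. I'll refine these positions.

```bash
python3 -c "
from h import *
c=cv2.imread('pics/w1.png');crop(cv2.convertScaleAbs(c,alpha=1.8),270,5,400,205,2.9,'w1c.png');crop(c,400,90,590,270,3,'w1y.png')"
```

```text
(no output)
```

View pics/w1c.png

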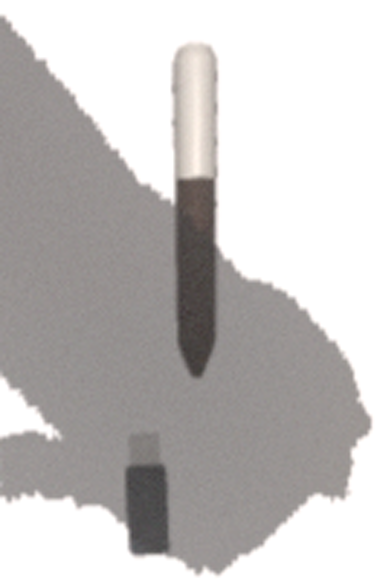

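View pics/w1y.png

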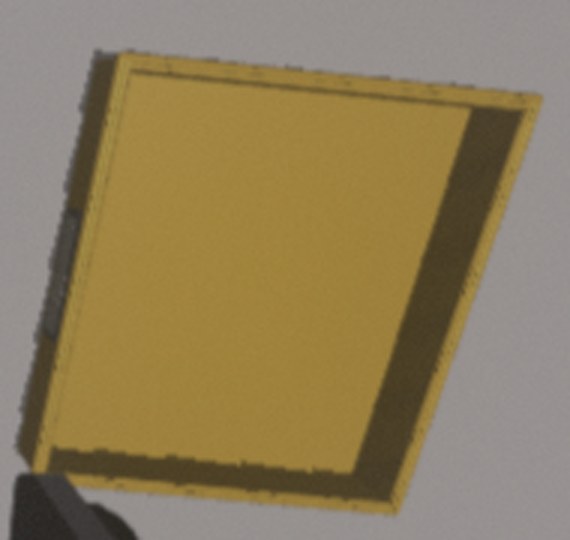

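```bash
python3 -c "
from h import *
d=np.load('w1.npz');K,E=d['K'],d['E']
g=lambda p,s,o,z: ray2plane(K,E,p[0]/s+o[0]-.4,p[1]/s+o[1]-.4,z)
for n,ps,z in [('brown',[(195,44),(196,378)],.008),('usb',[(144,433),(149,554)],.004)]:
    P=[g(p,2.9,(270,5),z) for p in ps];v=P[1]-P[0];print(n,np.mean(P,0).round(4),np.linalg.norm(v).round(4),np.degrees(np.arctan2(v[1],v[0])).round(1))
P=np.array([g(p,3,(400,90),.028) for p in [(122,52),(543,95),(397,515),(38,474)]])
print(P.round(3),P.mean(0).round(4),np.linalg.norm(P-np.roll(P,1,0),axis=1).round(3))
v=P[1]-P[0]+P[2]-P[3];print(np.degrees(np.arctan2(v[1],v[0])))
m=np.mean([g((144,433),2.9,(270,5),.004),g((149,554),2.9,(270,5),.004)],0);rel(m[0],m[1],.06)
"
```

```text
brown [ 0.4425 -0.1216  0.008 ] 0.1166 -79.8
usb [ 0.4409 -0.2296  0.004 ] 0.0517 -78.6
[[ 0.554 -0.132  0.028]
 [ 0.706 -0.123  0.028]
 [ 0.716 -0.291  0.028]
 [ 0.565 -0.296  0.028]] [ 0.6352 -0.2104  0.028 ] [0.164 0.152 0.168 0.151]
2.7432509881978335
tool mm [ 1.394e+02 -1.000e-01 -2.200e+00] phi 8.97 xaxis [-2.e-04 -5.e-04 -1.e+00] pos [ 0.4414 -0.2317  0.1994] w 0.0846 t 2.55 q6 0.8
```

>>> drive_tool(
  commands=[
    [45,0,-2,-1.2,0,0,85],
    [50,0,0,0,0,0,60],
    [50,0,0,0,0,0,40],
    [30,0,0,0,0,0,40],
    [12,0,0,0,0,0,40],
    [0,0,0,0,0,0,40],
    [0,0,0,0,0,0,40],
  ],
)

```text
time: 3.42
ee_pos: [0.4426, -0.2303, 0.0137]
tcp_rot: [0.752, 1.568, -0.641]
ft_force: [-0.4, -0.4, -0.8]
gripper_width: 0.04
```

```bash
python3 -c "
from h import *
rel(.441,-.2296,.002)
c,K,E=wcam();cv2.imwrite('pics/w2.png',c)"
```

```text
tool mm [11.7 -1.5 -1. ] phi 10.18 xaxis [ 0.0023 -0.0017 -1.    ] pos [ 0.4426 -0.2303  0.0137] w 0.04 t 3.425 q6 0.79
```

View pics/w2.png

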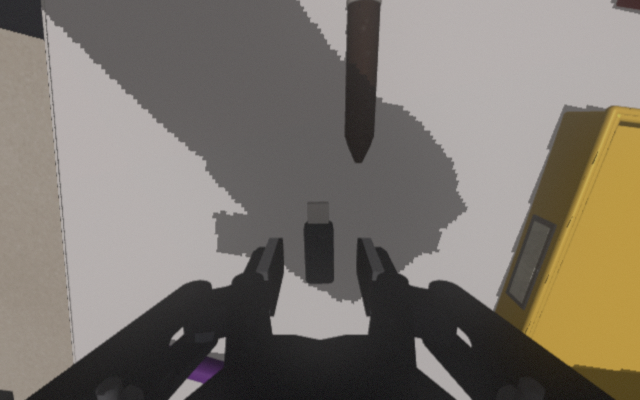

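The stick (318,240) sits squarely between the fingertips, so I go down and close.

>>> drive_tool(
  commands=[
    [10,0,0,0,0,0,40],
    [0,0,0,0,0,0,40],
    [0,0,0,0,0,0,10],
    [0,0,0,0,0,0,5],
    [0,0,0,0,0,0,5],
    [0,0,0,0,0,0,5],
    [0,0,0,0,0,0,5],
  ],
)

```text
time: 4.35
ee_pos: [0.4417, -0.2292, 0.0025]
tcp_rot: [0.881, 1.57, -0.512]
ft_force: [-0.1, 1.6, 1.9]
gripper_width: 0.0157
```

```bash
python3 -c "
from h import *
rel(.441,-.2296,.002)
c,K,E=wcam();crop(c,200,150,440,330,3,'w3.png')"
```

```text
tool mm [ 0.5 -0.7  0.3] phi 10.22 xaxis [ 4.e-04 -2.e-04 -1.e+00] pos [ 0.4417 -0.2292  0.0025] w 0.0157 t 4.35 q6 0.79
```

View pics/w3.png

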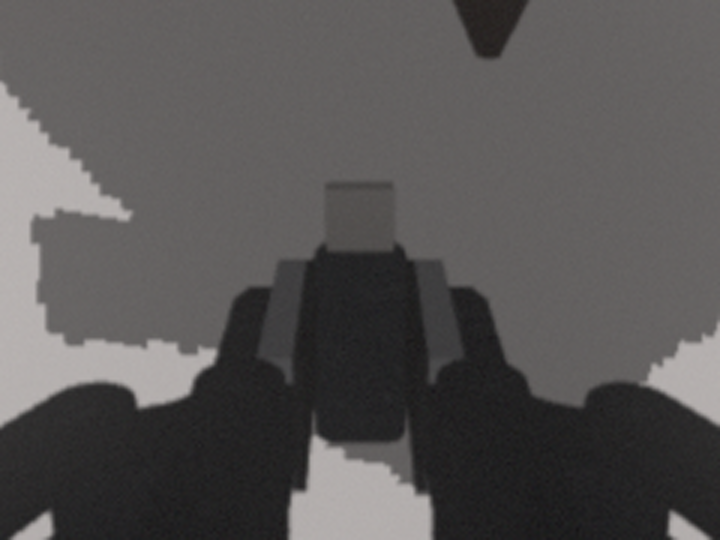

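>>> drive_tool(
  commands=[
    [-30,0,0,0,0,0,5],
    [-40,0,0,0,0,0,5],
    [-40,0,0,0,0,0,5],
    [0,0,0,0,0,0,5],
  ],
)

```text
time: 4.9
ee_pos: [0.4438, -0.2307, 0.1154]
tcp_rot: [0.768, 1.564, -0.624]
ft_force: [-0.1, 0.2, -0.2]
gripper_width: 0.0156
```

```bash
python3 -c "
from h import *
rel(.628,0,.06)"
```

```text
tool mm [  55.5  222.  -194.6] phi 10.22 xaxis [ 0.0054 -0.0039 -1.    ] pos [ 0.4438 -0.2307  0.1154] w 0.0156 t 4.9 q6 0.79
```

>>> drive_tool(
  commands=[
    [0,37,-32.4,0,0,0,5],
    [0,37,-32.4,0,0,0,5],
    [0,37,-32.4,0,0,0,5],
    [0,37,-32.4,0,0,0,5],
    [0,37,-32.4,0,0,0,5],
    [0,37,-32.4,0,0,0,5],
    [0,0,0,0,0,0,5],
    [0,0,0,0,0,0,5],
  ],
)

```text
time: 5.9
ee_pos: [0.6243, 0.0015, 0.1108]
tcp_rot: [-1.625, 1.568, -3.017]
ft_force: [-0.1, 0.3, -0.3]
gripper_width: 0.0156
```

```bash
python3 -c "
from h import *
rel(.628,0,.009)
c,K,E=wcam();cv2.imwrite('pics/w4.png',c)"
```

```text
tool mm [101.8   3.6   2.2] phi 10.24 xaxis [-2.7e-03 -3.0e-04 -1.0e+00] pos [0.6243 0.0015 0.1108] w 0.0156 t 5.9 q6 1.29
```

View pics/w4.png

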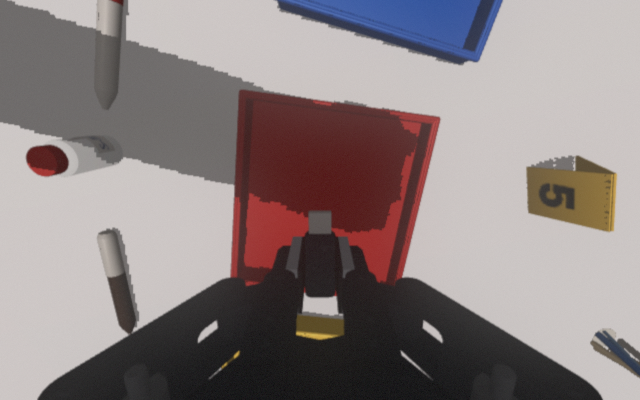

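>>> drive_tool(
  commands=[
    [50,3,0,0,0,0,5],
    [40,0,0,0,0,0,5],
    [11,0,0,0,0,0,5],
    [0,0,0,0,0,0,5],
    [0,0,0,0,0,0,5],
  ],
)

```text
time: 6.58
ee_pos: [0.63, 0.0017, 0.0133]
tcp_rot: [1.272, 1.567, -0.121]
ft_force: [-0.5, -0.3, 0.2]
gripper_width: 0.0159
```

```bash
python3 -c "
from h import *
rel(.628,0,.007)"
```

```text
tool mm [ 6.3 -2.3  1.3] phi 10.19 xaxis [ 3.4e-03 -4.0e-04 -1.0e+00] pos [0.63   0.0017 0.0133] w 0.0159 t 6.575 q6 1.29
```

>>> drive_tool(
  commands=[
    [2.5,0,0,0,0,0,5],
    [0,0,0,0,0,0,5],
    [0,0,0,0,0,0,5],
  ],
)

```text
time: 6.95
ee_pos: [0.6287, 0.0022, 0.0091]
tcp_rot: [1.126, 1.57, -0.266]
ft_force: [-0.2, -0.5, 0.1]
gripper_width: 0.0162
```

>>> drive_tool(
  commands=[
    [2.5,0,0,0,0,0,5],
    [0,0,0,0,0,0,5],
    [0,0,0,0,0,0,5],
  ],
)

```text
time: 7.32
ee_pos: [0.6287, 0.0022, 0.0065]
tcp_rot: [1.224, 1.57, -0.168]
ft_force: [0.6, 0.0, 2.1]
gripper_width: 0.016
```

>>> drive_tool(
  commands=[
    [0,0,0,0,0,0,40],
    [0,0,0,0,0,0,40],
    [0,0,0,0,0,0,40],
    [-40,0,0,0,0,0,40],
    [-50,0,0,0,0,0,40],
    [-50,0,0,0,0,0,40],
    [0,0,0,0,0,0,40],
    [0,0,0,0,0,0,40],
  ],
)

```text
time: 8.32
ee_pos: [0.6282, 0.0022, 0.1459]
tcp_rot: [-1.482, 1.571, -2.874]
ft_force: [0.1, 0.2, -0.8]
gripper_width: 0.0403
```

```bash
python3 -c "
from h import *
rel(.4427,-.122,.15)
c,K,E=wcam();cv2.imwrite('pics/w5.png',c)"
```

```text
tool mm [  -4.  -204.6   89.3] phi 10.22 xaxis [-2.e-04 -1.e-04 -1.e+00] pos [0.6282 0.0022 0.1459] w 0.0403 t 8.325 q6 1.3
```

View pics/w5.png

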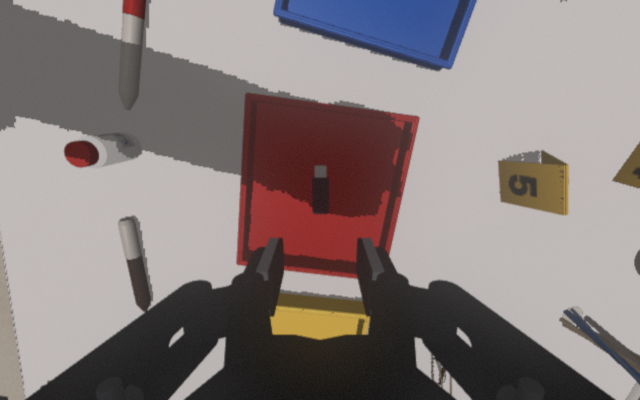

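The stick lies flat in the red tray at (320,190). Next is the brown marker.

>>> drive_tool(
  commands=[
    [0,-41,17.9,0,0,0,40],
    [0,-41,17.9,0,0,0,40],
    [0,-41,17.9,0,0,0,40],
    [0,-41,17.9,0,0,0,40],
    [0,-41,17.9,0,0,0,40],
    [50,0,0,0.5,0,0,40],
    [40,0,0,0,0,0,40],
    [0,0,0,0,0,0,40],
    [0,0,0,0,0,0,40],
  ],
)

```text
time: 9.5
ee_pos: [0.4425, -0.1222, 0.0566]
tcp_rot: [-2.043, 1.57, 2.839]
ft_force: [0.8, -1.1, 1.2]
gripper_width: 0.0399
```

```bash
python3 -c "
from h import *
rel(.4427,-.122,.004)
c,K,E=wcam();cv2.imwrite('pics/w6.png',c)"
```

```text
tool mm [52.6  0.3 -0.1] phi 9.73 xaxis [-7.e-04  2.e-04 -1.e+00] pos [ 0.4425 -0.1222  0.0566] w 0.0399 t 9.5 q6 0.99
```

View pics/w6.png

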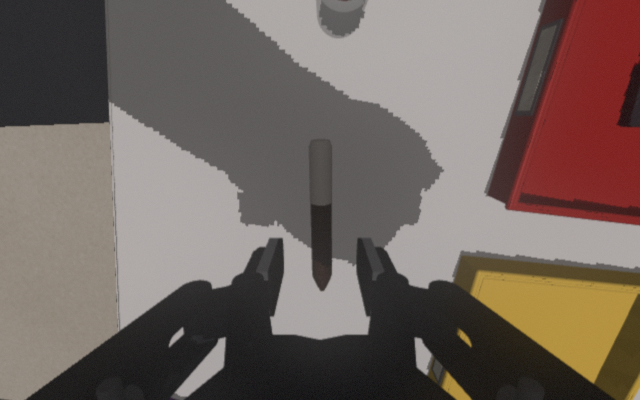

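>>> drive_tool(
  commands=[
    [40,0,0,0,0,0,40],
    [11,0,0,0,0,0,40],
    [1,0,0,0,0,0,40],
    [0,0,0,0,0,0,40],
    [0,0,0,0,0,0,10],
    [0,0,0,0,0,0,5],
    [0,0,0,0,0,0,5],
    [0,0,0,0,0,0,5],
    [0,0,0,0,0,0,5],
  ],
)

```text
time: 10.68
ee_pos: [0.4435, -0.1227, 0.0053]
tcp_rot: [0.957, 1.569, -0.444]
ft_force: [-0.7, 0.5, 6.2]
gripper_width: 0.0147
```

```bash
python3 -c "
from h import *
rel(.4427,-.122,.004)
c,K,E=wcam();cv2.imwrite('pics/w7.png',c)"
```

```text
tool mm [ 1.3 -0.7 -0.9] phi 9.72 xaxis [ 1.9e-03 -9.0e-04 -1.0e+00] pos [ 0.4435 -0.1227  0.0053] w 0.0147 t 10.675 q6 0.99
```

View pics/w7.png

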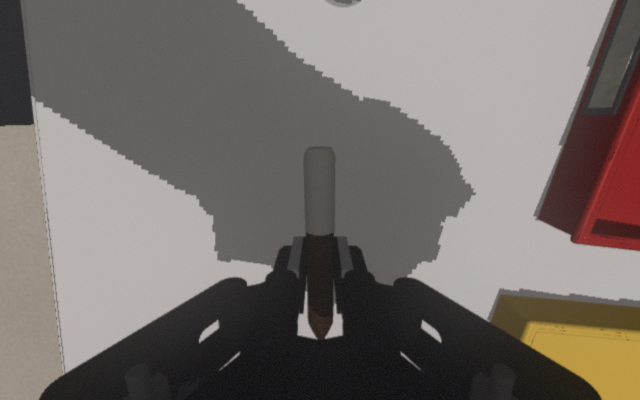

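>>> drive_tool(
  commands=[
    [-30,0,0,0,0,0,5],
    [-40,0,0,0,0,0,5],
    [-30,0,0,6.7,0,0,5],
    [0,0,0,0,0,0,5],
  ],
)

```text
time: 11.22
ee_pos: [0.4447, -0.1232, 0.1068]
tcp_rot: [1.101, 1.565, -0.417]
ft_force: [0.1, 0.3, -0.9]
gripper_width: 0.015
```

```bash
python3 -c "
from h import *
rel(.665,-.209,.1)"
```

```text
tool mm [  8.1 215.4  97.3] phi 3.03 xaxis [ 0.0052 -0.0023 -1.    ] pos [ 0.4447 -0.1232  0.1068] w 0.015 t 11.225 q6 1.11
```

>>> drive_tool(
  commands=[
    [0,43.1,19.5,0,0,0,5],
    [0,43.1,19.5,0,0,0,5],
    [0,43.1,19.5,0,0,0,5],
    [0,43.1,19.5,0,0,0,5],
    [0,43.1,19.5,0,0,0,5],
    [0,0,0,0,0,0,5],
    [0,0,0,0,0,0,5],
  ],
)

```text
time: 12.1
ee_pos: [0.6615, -0.2077, 0.1026]
tcp_rot: [-2.004, 1.568, 2.762]
ft_force: [-1.0, -0.4, -0.5]
gripper_width: 0.0147
```

```bash
python3 -c "
from h import *
rel(.665,-.209,.0095)
c,K,E=wcam();cv2.imwrite('pics/w8.png',c)"
```

```text
tool mm [93.1  3.7  1.6] phi 3.05 xaxis [-0.003   0.0012 -1.    ] pos [ 0.6615 -0.2077  0.1026] w 0.0147 t 12.1 q6 1.12
```

View pics/w8.png

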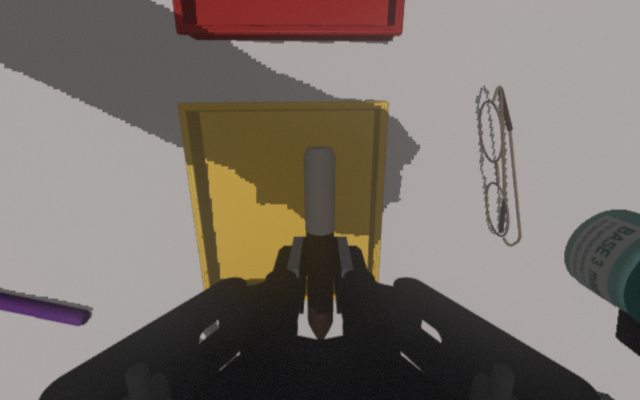

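>>> drive_tool(
  commands=[
    [40,0,0,0,0,0,5],
    [35,0,0,0,0,0,5],
    [13,0,0,0,0,0,5],
    [4,0,0,0,0,0,5],
    [0,0,0,0,0,0,5],
    [0,0,0,0,0,0,5],
  ],
)

```text
time: 12.9
ee_pos: [0.6641, -0.2088, 0.0141]
tcp_rot: [1.106, 1.568, -0.412]
ft_force: [-0.2, -0.8, -0.3]
gripper_width: 0.0145
```

```bash
python3 -c "
from h import *
rel(.665,-.209,.0095)
c,K,E=wcam();cv2.imwrite('pics/w9.png',c)"
```

```text
tool mm [4.6 0.9 0.2] phi 3.02 xaxis [ 0.0027 -0.0012 -1.    ] pos [ 0.6641 -0.2088  0.0141] w 0.0145 t 12.9 q6 1.12
```

View pics/w9.png

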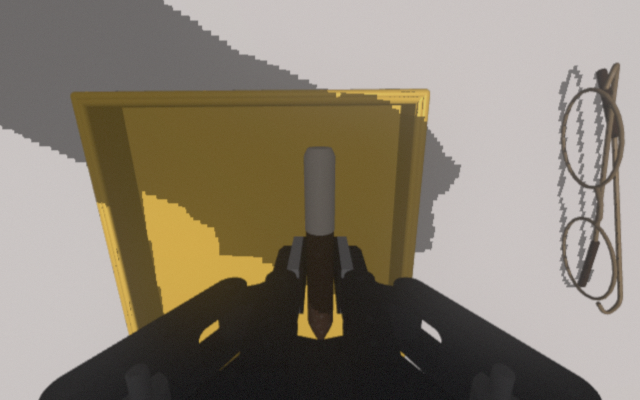

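>>> drive_tool(
  commands=[
    [3,0,0,0,0,0,5],
    [0,0,0,0,0,0,5],
    [0,0,0,0,0,0,5],
  ],
)

```text
time: 13.32
ee_pos: [0.6631, -0.2084, 0.0094]
tcp_rot: [0.926, 1.57, -0.592]
ft_force: [0.7, 0.9, -0.2]
gripper_width: 0.0146
```

>>> drive_tool(
  commands=[
    [1,0,0,0,0,0,5],
    [0,0,0,0,0,0,5],
    [0,0,0,0,0,0,32],
    [0,0,0,0,0,0,32],
    [0,0,0,0,0,0,32],
    [-40,0,0,0,0,0,32],
    [-50,0,0,0,0,0,32],
    [-40,0,0,0,0,0,32],
    [0,0,0,0,0,0,40],
    [0,0,0,0,0,0,40],
  ],
)

```text
time: 14.58
ee_pos: [0.6626, -0.2082, 0.1376]
tcp_rot: [-1.945, 1.57, 2.82]
ft_force: [0.1, -0.5, -1.2]
gripper_width: 0.0396
```

```bash
python3 -c "
from h import *
rel(.4398,.1076,.15)
c,K,E=wcam();cv2.imwrite('pics/w10.png',c)
f=grab_frame('top');crop(f['color'],220,205,430,250,3.8,'row2.png')
K,E=f['camera_matrix'],f['extrinsics']"
```

```text
tool mm [ -12.1 -205.9 -327.1] phi 3.02 xaxis [-7.e-04  2.e-04 -1.e+00] pos [ 0.6626 -0.2082  0.1376] w 0.0396 t 14.575 q6 1.12
```

View pics/w10.png

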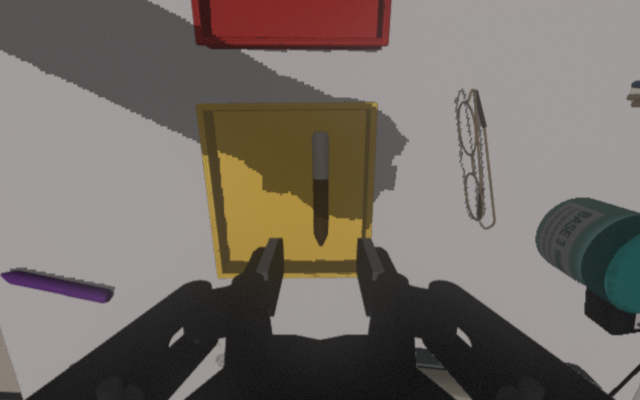

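>>> drive_tool(
  commands=[
    [0,-25.7,-40.9,0,0,0,40],
    [0,-25.7,-40.9,0,0,0,40],
    [0,-25.7,-40.9,0,0,0,40],
    [0,-25.7,-40.9,0,0,0,40],
    [0,-25.7,-40.9,0,0,0,40],
    [0,-25.7,-40.9,0,0,0,40],
    [0,-25.7,-40.9,0,0,0,40],
    [0,-25.7,-40.9,0,0,0,40],
    [0,0,0,7.8,0,0,40],
    [0,0,0,0,0,0,40],
    [0,0,0,0,0,0,40],
  ],
)

```text
time: 16.05
ee_pos: [0.4402, 0.1073, 0.1377]
tcp_rot: [-1.239, 1.57, -2.892]
ft_force: [-1.0, 0.2, 0.3]
gripper_width: 0.0401
```

```bash
python3 -c "
from h import *
rel(.4398,.1076,.06)
c,K,E=wcam();cv2.imwrite('pics/w11.png',c);np.savez('w11.npz',K=K,E=E)"
```

```text
tool mm [77.7 -0.3 -0.3] phi -4.71 xaxis [-1.1e-03 -3.0e-04 -1.0e+00] pos [0.4402 0.1073 0.1377] w 0.0401 t 16.05 q6 1.75
```

View pics/w11.png

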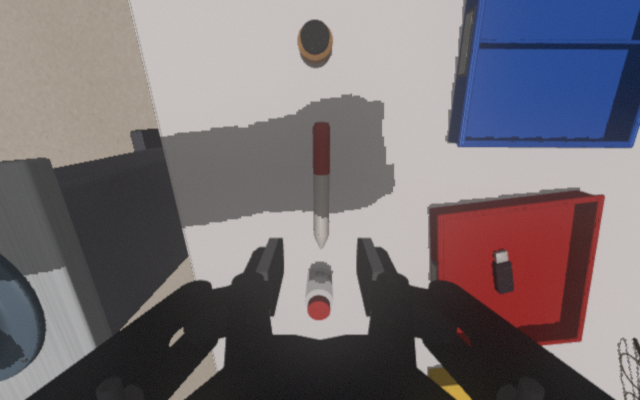

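```bash
python3 -c "
from h import *
d=np.load('w11.npz');K,E=d['K'],d['E']
a=ray2plane(K,E,321,122,.008);b=ray2plane(K,E,321,249,.006);v=b-a
print((a+b)/2,np.linalg.norm(v),np.degrees(np.arctan2(v[1],v[0])))
print('amber',ray2plane(K,E,316,37,.054),'white',ray2plane(K,E,319,308,.062))
rel(*((a+b)/2)[:2],.0045)
P=[(460,147),(635,147)]
for p in P: print(ray2plane(K,E,*p,.028))
P=[(430,209),(601,195),(584,343)]
for p in P: print('red',ray2plane(K,E,*p,.028))
c=cv2.imread('pics/w11.png');crop(c,440,0,640,160,3.5,'w11b.png')
"
```

```text
[0.44044445 0.10751086 0.007     ] 0.13115318267364529 -94.65943399161962
amber [0.44694712 0.2328895  0.054     ] white [0.43060404 0.01128339 0.062     ]
tool mm [133.3   0.2  -0.4] phi -4.75 xaxis [-8.e-04 -2.e-04 -1.e+00] pos [0.4404 0.1072 0.1378] w 0.04 t 16.1 q6 1.75
[0.56627411 0.1420723  0.028     ]
[0.71995989 0.12936261 0.028     ]
red [0.54155233 0.08616286 0.028     ]
red [0.69895312 0.08692979 0.028     ]
red [ 0.71426921 -0.08375677  0.028     ]
```

View pics/w11b.png

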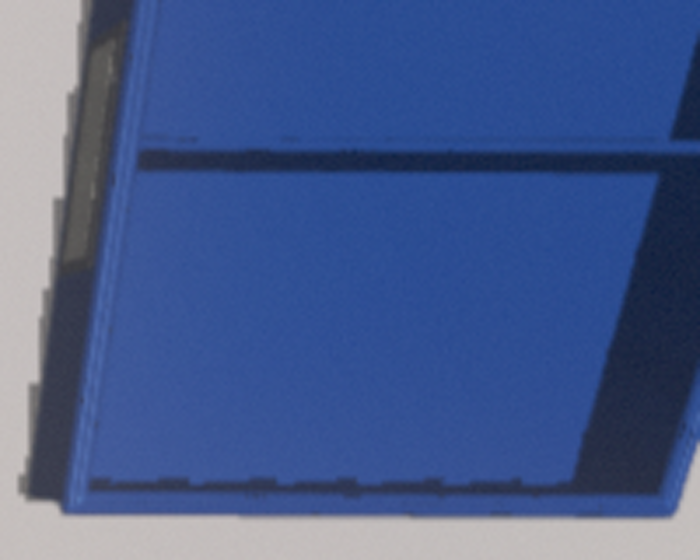

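>>> drive_tool(
  commands=[
    [50,0,0,0,0,0,40],
    [50,0,0,0,0,0,40],
    [25,0,0,0,0,0,40],
    [8,0,0,0,0,0,40],
    [0,0,0,0,0,0,40],
    [0,0,0,0,0,0,40],
    [0,0,0,0,0,0,10],
    [0,0,0,0,0,0,5],
    [0,0,0,0,0,0,5],
    [0,0,0,0,0,0,5],
    [0,0,0,0,0,0,5],
  ],
)

```text
time: 17.48
ee_pos: [0.4415, 0.1077, 0.0063]
tcp_rot: [1.673, 1.568, 0.019]
ft_force: [-0.6, -0.7, 5.7]
gripper_width: 0.0156
```

```bash
python3 -c "
from h import *
rel(.4404,.1075,.1)
c,K,E=wcam();cv2.imwrite('pics/w12.png',c)"
```

```text
tool mm [-93.7  -0.9   0.3] phi -4.77 xaxis [ 0.0024  0.     -1.    ] pos [0.4415 0.1077 0.0063] w 0.0156 t 17.475 q6 1.75
```

View pics/w12.png

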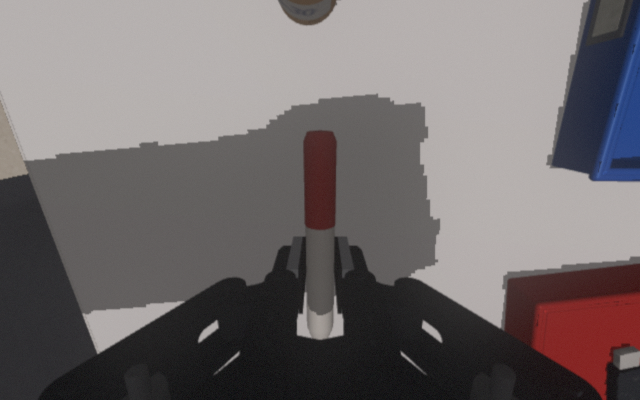

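>>> drive_tool(
  commands=[
    [-40,0,0,0,0,0,5],
    [-50,0,0,0,0,0,5],
    [-35,0,0,-7.8,0,0,5],
    [0,0,0,0,0,0,5],
  ],
)

```text
time: 18.02
ee_pos: [0.443, 0.108, 0.1333]
tcp_rot: [1.609, 1.564, 0.091]
ft_force: [0.1, 0.5, -0.3]
gripper_width: 0.0155
```

```bash
python3 -c "
from h import *
rel(.6015,-.212,.1)"
```

```text
tool mm [ 34.2 141.2 327.9] phi 3.03 xaxis [ 6.8e-03  6.0e-04 -1.0e+00] pos [0.443  0.108  0.1333] w 0.0155 t 18.025 q6 1.62
```

>>> drive_tool(
  commands=[
    [0,17.9,41,0,0,0,5],
    [0,17.9,41,0,0,0,5],
    [0,17.9,41,0,0,0,5],
    [0,17.9,41,0,0,0,5],
    [0,17.9,41,0,0,0,5],
    [0,17.9,41,0,0,0,5],
    [0,17.9,41,0,0,0,5],
    [0,17.9,41,0,0,0,5],
    [30,0,0,0,0,0,5],
    [10,0,0,0,0,0,5],
    [0,0,0,0,0,0,5],
    [0,0,0,0,0,0,5],
  ],
)

```text
time: 19.52
ee_pos: [0.6008, -0.2119, 0.091]
tcp_rot: [0.941, 1.57, -0.576]
ft_force: [0.8, -0.0, -0.4]
gripper_width: 0.0153
```

```bash
python3 -c "
from h import *
rel(.6015,-.212,.01)
c,K,E=wcam();cv2.imwrite('pics/w13.png',c)"
```

```text
tool mm [81.   0.7  0.1] phi 3.05 xaxis [ 5.e-04 -4.e-04 -1.e+00] pos [ 0.6008 -0.2119  0.091 ] w 0.0153 t 19.525 q6 1.08
```

View pics/w13.png

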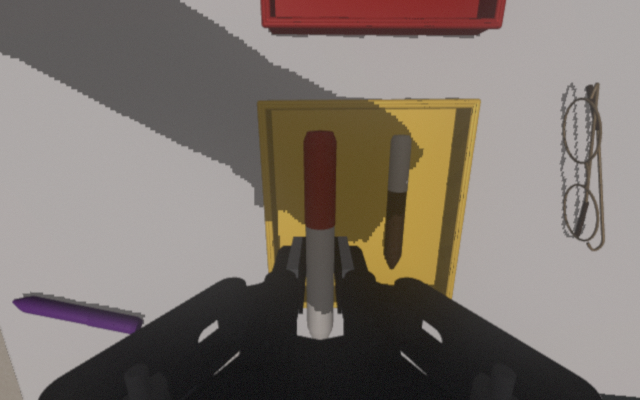

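>>> drive_tool(
  commands=[
    [40,1,0,0,0,0,5],
    [30,0,0,0,0,0,5],
    [6,0,0,0,0,0,5],
    [0,0,0,0,0,0,5],
    [0,0,0,0,0,0,5],
    [0,0,0,0,0,0,5],
  ],
)

```text
time: 20.32
ee_pos: [0.6027, -0.2128, 0.0158]
tcp_rot: [1.052, 1.568, -0.467]
ft_force: [-0.1, 0.9, 0.2]
gripper_width: 0.0151
```

```bash
python3 -c "
from h import *
rel(.6015,-.212,.01)
c,K,E=wcam();cv2.imwrite('pics/w14.png',c)"
```

```text
tool mm [ 5.8 -1.2 -0.9] phi 3.02 xaxis [ 0.0023 -0.0012 -1.    ] pos [ 0.6027 -0.2128  0.0158] w 0.0151 t 20.325 q6 1.08
```

View pics/w14.png

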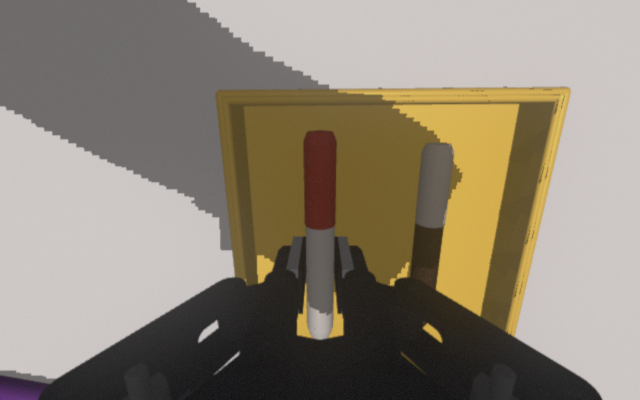

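>>> drive_tool(
  commands=[
    [4,0,0,0,0,0,5],
    [0,0,0,0,0,0,5],
    [0,0,0,0,0,0,5],
  ],
)

```text
time: 20.75
ee_pos: [0.6018, -0.2125, 0.0104]
tcp_rot: [0.876, 1.57, -0.643]
ft_force: [0.6, -0.4, 0.8]
gripper_width: 0.0156
```

>>> drive_tool(
  commands=[
    [0.5,0,0,0,0,0,5],
    [0,0,0,0,0,0,5],
    [0,0,0,0,0,0,32],
    [0,0,0,0,0,0,32],
    [0,0,0,0,0,0,32],
    [-40,0,0,0,0,0,32],
    [-50,0,0,0,0,0,32],
    [-50,0,0,0,0,0,32],
    [0,0,0,0,0,0,50],
    [0,0,0,0,0,0,50],
  ],
)

```text
time: 22.0
ee_pos: [0.6014, -0.2122, 0.1493]
tcp_rot: [-1.973, 1.57, 2.792]
ft_force: [-0.4, 0.5, -0.7]
gripper_width: 0.0498
```

```bash
python3 -c "
from h import *
rel(.430,.010,.15)
c,K,E=wcam();cv2.imwrite('pics/w15.png',c)"
```

```text
tool mm [  -0.6 -159.5 -230.9] phi 3.02 xaxis [-3.e-04  1.e-04 -1.e+00] pos [ 0.6014 -0.2122  0.1493] w 0.0498 t 22.0 q6 1.08
```

View pics/w15.png

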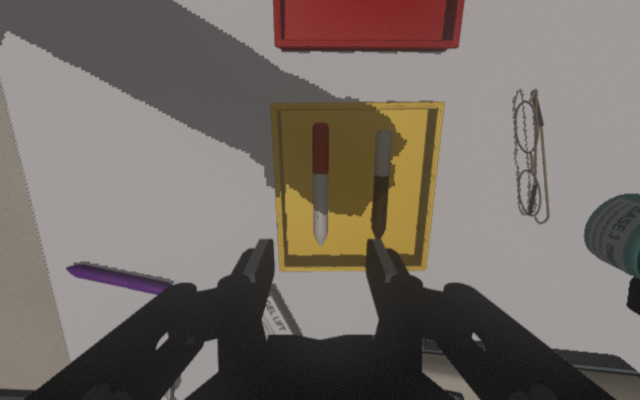

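Both markers lie side by side on the yellow floor, clear of each other. Now the white vial.

>>> drive_tool(
  commands=[
    [0,-26.6,-38.4,0,0,0,55],
    [0,-26.6,-38.4,0,0,0,55],
    [0,-26.6,-38.4,0,0,0,60],
    [0,-26.6,-38.4,0,0,0,60],
    [0,-26.6,-38.4,0,0,0,60],
    [0,-26.6,-38.4,0,0,0,60],
    [0,0,0,3,0,0,60],
    [0,0,0,0,0,0,60],
    [0,0,0,0,0,0,60],
  ],
)

```text
time: 23.18
ee_pos: [0.4298, 0.0091, 0.149]
tcp_rot: [-1.611, 1.569, 3.102]
ft_force: [0.4, -0.4, -0.7]
gripper_width: 0.0601
```

```bash
python3 -c "
from h import *
rel(.430,.010,.15)
c,K,E=wcam();cv2.imwrite('pics/w16.png',c);np.savez('w16.npz',K=K,E=E)
for p in [(.43,.010,.062),(.43,.010,.0)]: print(proj(K,E,p))"
```

```text
tool mm [-1.   0.2 -0.9] phi 0.03 xaxis [-1.5e-03  1.0e-04 -1.0e+00] pos [0.4298 0.0091 0.149 ] w 0.0601 t 23.175 q6 1.44
(np.float64(321.0929495331166), np.float64(202.58530750069093))
(np.float64(320.9273047728056), np.float64(185.0481247815748))
```

View pics/w16.png

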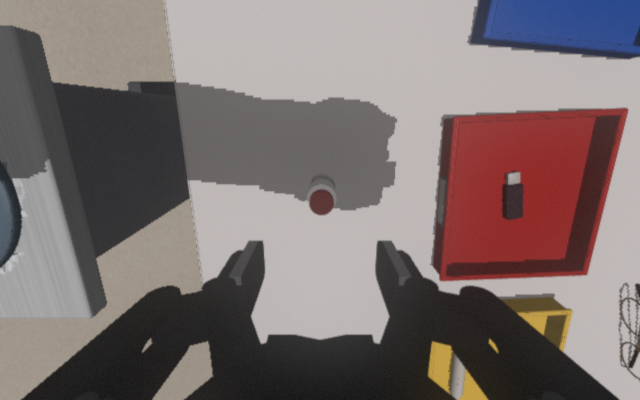

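>>> drive_tool(
  commands=[
    [50,0,-1,0,0,0,60],
    [50,0,0,0,0,0,60],
    [32,0,0,0,0,0,60],
    [8,0,0,0,0,0,60],
    [0,0,0,0,0,0,60],
    [0,0,0,0,0,0,60],
    [0,0,0,0,0,0,35],
    [0,0,0,0,0,0,20],
    [0,0,0,0,0,0,18],
    [0,0,0,0,0,0,15],
    [0,0,0,0,0,0,15],
  ],
)

```text
time: 24.6
ee_pos: [0.431, 0.0102, 0.0106]
tcp_rot: [1.361, 1.569, -0.209]
ft_force: [-1.0, 0.3, 6.7]
gripper_width: 0.0259
```

```bash
python3 -c "
from h import *
rel(.430,.010,.1)
c,K,E=wcam();cv2.imwrite('pics/w17.png',c)"
```

```text
tool mm [-89.4  -0.8   0.3] phi 0.02 xaxis [ 1.8e-03 -4.0e-04 -1.0e+00] pos [0.431  0.0102 0.0106] w 0.0259 t 24.6 q6 1.45
```

View pics/w17.png

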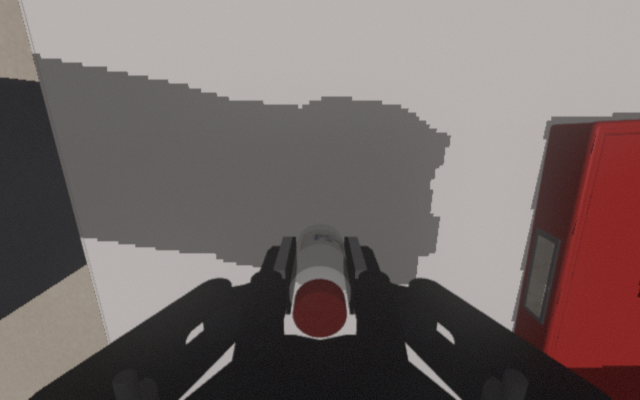

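>>> drive_tool(
  commands=[
    [-30,0,0,0,0,0,15],
    [-40,0,0,0,0,0,15],
    [-40,0,0,4.3,0,0,15],
    [0,0,0,0,0,0,15],
    [0,0,0,0,0,0,15],
  ],
)

```text
time: 25.28
ee_pos: [0.4298, 0.0104, 0.1194]
tcp_rot: [-1.322, 1.571, -2.967]
ft_force: [0.8, -0.0, -0.7]
gripper_width: 0.0261
```

```bash
python3 -c "
from h import *
rel(.644,.177,.1)"
```

```text
tool mm [  19.3  201.3 -182. ] phi -4.25 xaxis [-3.e-04 -0.e+00 -1.e+00] pos [0.4298 0.0104 0.1194] w 0.0261 t 25.275 q6 1.52
```

>>> drive_tool(
  commands=[
    [0,33.5,-30.3,0,0,0,15],
    [0,33.5,-30.3,0,0,0,15],
    [0,33.5,-30.3,0,0,0,15],
    [0,33.5,-30.3,0,0,0,15],
    [0,33.5,-30.3,0,0,0,15],
    [0,33.5,-30.3,0,0,0,15],
    [30,0,0,0,0,0,15],
    [0,0,0,0,0,0,15],
    [0,0,0,0,0,0,15],
    [0,0,0,0,0,0,15],
  ],
)

```text
time: 26.52
ee_pos: [0.6443, 0.1763, 0.0908]
tcp_rot: [1.718, 1.57, 0.072]
ft_force: [-0.5, -0.1, -0.5]
gripper_width: 0.026
```

```bash
python3 -c "
from h import *
rel(.644,.177,.016)
c,K,E=wcam();cv2.imwrite('pics/w18.png',c);np.savez('w18.npz',K=K,E=E)
print([proj(K,E,p) for p in [(.6465,.217,.025),(.582,.2218,.025)]])"
```

```text
tool mm [74.8 -0.4 -0.7] phi -4.31 xaxis [ 1.e-03  1.e-04 -1.e+00] pos [0.6443 0.1763 0.0908] w 0.026 t 26.525 q6 1.82
[(np.float64(319.6468324898692), np.float64(159.68394461870875)), (np.float64(232.2253500700221), np.float64(159.8085415265972))]
```

View pics/w18.png

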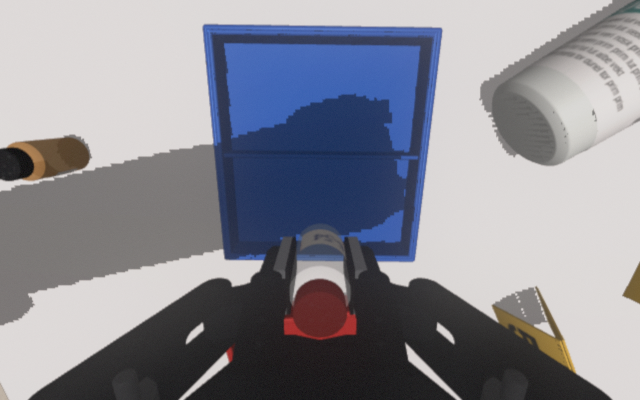

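>>> drive_tool(
  commands=[
    [30,0,-3,0,0,0,15],
    [30,0,0,0,0,0,15],
    [10,0,0,0,0,0,15],
    [0,0,0,0,0,0,15],
    [0,0,0,0,0,0,15],
    [0,0,0,0,0,0,15],
  ],
)

```text
time: 27.32
ee_pos: [0.6455, 0.1798, 0.0213]
tcp_rot: [1.789, 1.568, 0.144]
ft_force: [0.5, -0.7, -0.7]
gripper_width: 0.0262
```

>>> drive_tool(
  commands=[
    [5,0,0,0,0,0,15],
    [0,0,0,0,0,0,15],
    [0,0,0,0,0,0,15],
  ],
)

```text
time: 27.7
ee_pos: [0.6444, 0.1796, 0.0148]
tcp_rot: [0.152, 1.571, -1.493]
ft_force: [0.0, 0.1, -0.5]
gripper_width: 0.0257
```

>>> drive_tool(
  commands=[
    [0.6,0,0,0,0,0,15],
    [0,0,0,0,0,0,15],
    [0,0,0,0,0,0,30],
    [0,0,0,0,0,0,45],
    [0,0,0,0,0,0,55],
    [0,0,0,0,0,0,55],
    [-40,0,0,0,0,0,55],
    [-50,0,0,0,0,0,55],
    [-50,0,0,0,0,0,55],
    [0,0,0,0,0,0,55],
    [0,0,0,0,0,0,55],
  ],
)

```text
time: 29.08
ee_pos: [0.6442, 0.1796, 0.1538]
tcp_rot: [-0.738, 1.571, -2.384]
ft_force: [0.2, -0.3, 0.1]
gripper_width: 0.0551
```

```bash
python3 -c "
from h import *
rel(.4463,.232,.15)
c,K,E=wcam();cv2.imwrite('pics/w19.png',c);np.savez('w19.npz',K=K,E=E)"
```

```text
tool mm [   3.8 -201.3  -37.5] phi -4.28 xaxis [-1.e-04 -1.e-04 -1.e+00] pos [0.6442 0.1796 0.1538] w 0.0551 t 29.075 q6 1.82
```

View pics/w19.png

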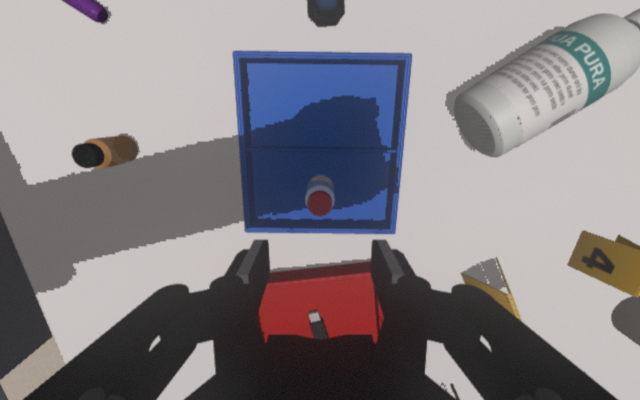

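The white vial stands upright in the near bay (320,195). Now the amber vial.

>>> drive_tool(
  commands=[
    [0,-40.3,-7.5,0,0,0,60],
    [0,-40.3,-7.5,0,0,0,60],
    [0,-40.3,-7.5,0,0,0,60],
    [0,-40.3,-7.5,0,0,0,60],
    [0,-40.3,-7.5,0,0,0,60],
    [0,0,0,0,0,0,60],
    [0,0,0,0,0,0,60],
    [0,0,0,0,0,0,60],
  ],
)

```text
time: 30.12
ee_pos: [0.4471, 0.2318, 0.1537]
tcp_rot: [-0.07, 1.571, -1.717]
ft_force: [-0.5, 0.2, -0.2]
gripper_width: 0.0599
```

```bash
python3 -c "
from h import *
rel(.4463,.232,.009)
c,K,E=wcam();cv2.imwrite('pics/w20.png',c)
for p in [(.4463,.232,.054),(.4463,.232,.0)]: print(proj(K,E,p))"
```

```text
tool mm [144.7  -0.8  -0.2] phi -4.33 xaxis [-0.e+00 -3.e-04 -1.e+00] pos [0.4471 0.2318 0.1537] w 0.0599 t 30.125 q6 2.0
(np.float64(319.73564774821097), np.float64(198.99947223995994))
(np.float64(319.74832505191097), np.float64(184.5473307088715))
```

View pics/w20.png

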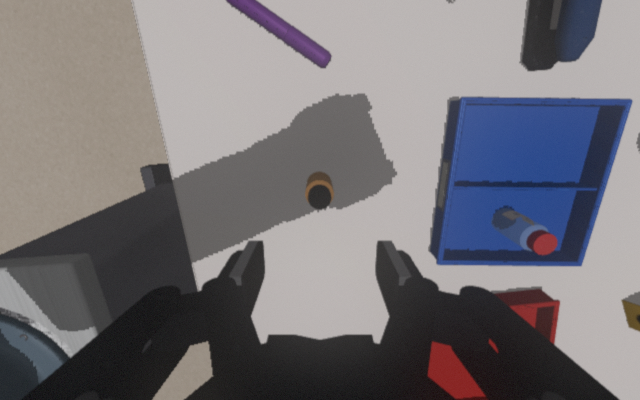

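>>> drive_tool(
  commands=[
    [50,0,-1,0,0,0,60],
    [50,0,0,0,0,0,60],
    [34,0,0,0,0,0,60],
    [10,0,0,0,0,0,60],
    [0,0,0,0,0,0,60],
    [0,0,0,0,0,0,60],
    [0,0,0,0,0,0,35],
    [0,0,0,0,0,0,20],
    [0,0,0,0,0,0,18],
    [0,0,0,0,0,0,15],
    [0,0,0,0,0,0,15],
  ],
)

```text
time: 31.55
ee_pos: [0.4471, 0.2334, 0.0112]
tcp_rot: [1.964, 1.569, 0.319]
ft_force: [-0.6, 0.0, 5.9]
gripper_width: 0.0262
```

```bash
python3 -c "
from h import *
rel(.65,.259,.1)
c,K,E=wcam();cv2.imwrite('pics/w21.png',c)"
```

```text
tool mm [-88.4 200.6 -40.7] phi -4.28 xaxis [ 1.8e-03  6.0e-04 -1.0e+00] pos [0.4471 0.2334 0.0112] w 0.0262 t 31.55 q6 2.0
```

View pics/w21.png

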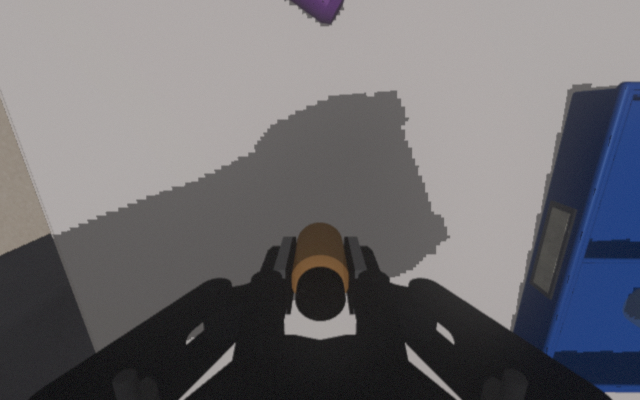

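>>> drive_tool(
  commands=[
    [-30,0,0,0,0,0,15],
    [-40,0,0,0,0,0,15],
    [-40,0,0,0,0,0,15],
    [0,40.2,-8,0,0,0,15],
    [0,40.2,-8,0,0,0,15],
    [0,40.2,-8,0,0,0,15],
    [0,40.2,-8,0,0,0,15],
    [0,40.2,-8,0,0,0,15],
    [30,0,0,0,0,0,15],
    [0,0,0,0,0,0,15],
    [0,0,0,0,0,0,15],
    [0,0,0,0,0,0,15],
  ],
)

```text
time: 33.1
ee_pos: [0.6499, 0.2582, 0.0917]
tcp_rot: [1.88, 1.569, 0.234]
ft_force: [-0.6, 0.6, 0.0]
gripper_width: 0.0257
```

```bash
python3 -c "
from h import *
rel(.65,.259,.0155)
c,K,E=wcam();cv2.imwrite('pics/w22.png',c)"
```

```text
tool mm [76.2 -0.1 -0.7] phi -4.26 xaxis [ 1.7e-03  4.0e-04 -1.0e+00] pos [0.6499 0.2582 0.0917] w 0.0257 t 33.1 q6 1.93
```

View pics/w22.png

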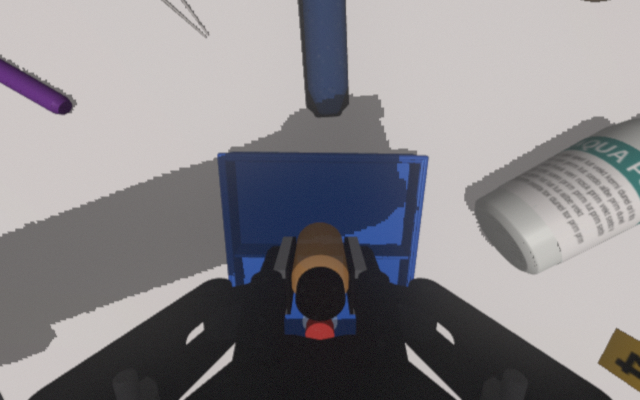

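>>> drive_tool(
  commands=[
    [30,0,0,0,0,0,15],
    [30,0,0,0,0,0,15],
    [12,0,0,0,0,0,15],
    [0,0,0,0,0,0,15],
    [0,0,0,0,0,0,15],
    [0,0,0,0,0,0,15],
  ],
)

```text
time: 33.9
ee_pos: [0.6508, 0.2583, 0.0198]
tcp_rot: [1.906, 1.568, 0.26]
ft_force: [0.1, -0.3, -0.4]
gripper_width: 0.0264
```

>>> drive_tool(
  commands=[
    [2.5,0,0,0,0,0,15],
    [0,0,0,0,0,0,15],
    [0,0,0,0,0,0,15],
  ],
)

```text
time: 34.28
ee_pos: [0.6496, 0.2579, 0.0156]
tcp_rot: [-0.709, 1.571, -2.355]
ft_force: [0.6, 0.1, 0.4]
gripper_width: 0.0261
```

```bash
python3 -c "
from h import *
rel(.65,.259,.015)
c,K,E=wcam();cv2.imwrite('pics/w23.png',c)"
```

```text
tool mm [ 0.6  0.3 -1.1] phi -4.28 xaxis [-1.e-04 -1.e-04 -1.e+00] pos [0.6496 0.2579 0.0156] w 0.0261 t 34.275 q6 1.93
```

View pics/w23.png

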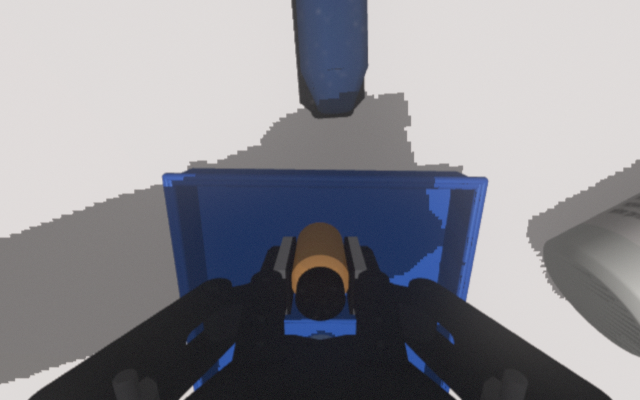

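>>> drive_tool(
  commands=[
    [0.6,0,0,0,0,0,15],
    [0,0,0,0,0,0,15],
    [0,0,0,0,0,0,30],
    [0,0,0,0,0,0,45],
    [0,0,0,0,0,0,55],
    [0,0,0,0,0,0,55],
    [-40,0,0,0,0,0,55],
    [-50,0,0,0,0,0,55],
    [-50,0,0,0,0,0,55],
    [-50,0,0,0,0,0,55],
    [0,-50,0,0,0,0,55],
    [0,-50,0,0,0,0,55],
    [0,-50,0,0,0,0,55],
    [0,-50,20,0,0,0,55],
    [0,0,0,0,0,0,55],
    [0,0,0,0,0,0,55],
  ],
)

```text
time: 36.33
ee_pos: [0.4493, 0.2531, 0.2056]
tcp_rot: [1.929, 1.569, 0.284]
ft_force: [0.1, 0.3, -0.4]
gripper_width: 0.0548
```

```bash
python3 -c "
from h import *
rel(.65,.259,.015)
c,K,E=wcam();cv2.imwrite('pics/w24.png',c)
f=grab_frame('top');crop(f['color'],140,110,500,250,2.2,'t24.png')
K,E=f['camera_matrix'],f['extrinsics']
print(proj(K,E,(.65,.259,.058)),proj(K,E,(.644,.18,.066)))
f=grab_frame('scene');crop(f['color'],150,120,420,290,2.9,'s24.png')"
```

```text
tool mm [190.9 199.4 -20.7] phi -4.28 xaxis [ 1.6e-03  5.0e-04 -1.0e+00] pos [0.4493 0.2531 0.2056] w 0.0548 t 36.325 q6 2.04
(np.float64(237.56567781025365), np.float64(154.82536008594587)) (np.float64(264.6985656260503), np.float64(155.27698157752945))
```

View pics/t24.png

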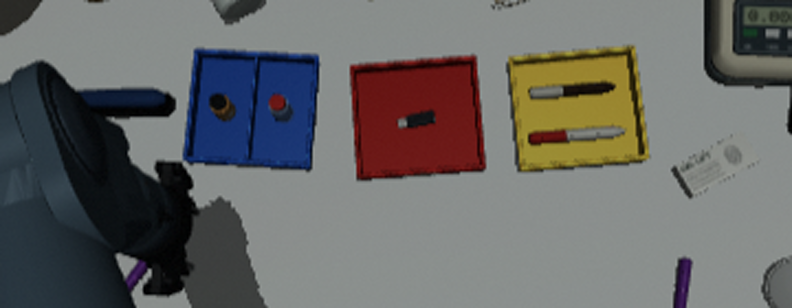

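View pics/s24.png

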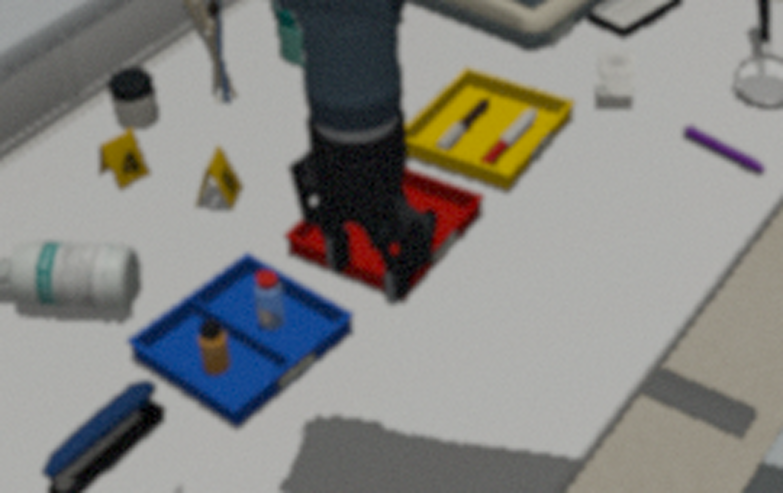

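View pics/w24.png

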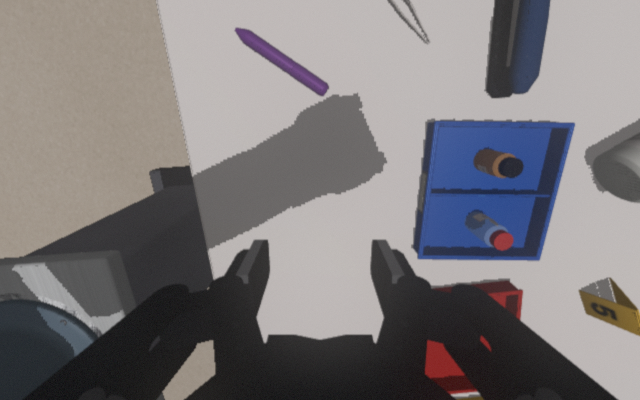

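All five sit as required: the vials stand one per bay, both markers and the stick lie flat, and the carton and stapler have not been disturbed.

```bash
python3 -c "
from rig import *
print(sign_off())"
```

```text
the job is handed in; nothing more can be done
None
```

I sorted all five things and handed the job in at about 36.5 s of the 109 s allowed; the hand-in reports no verdict.

- **Blue tray:** the white vial stands in the -y bay and the amber vial in the +y bay.
- **Yellow tray:** the brown and red markers lie side by side, clear of each other.
- **Red tray:** the memory stick lies flat near the middle.

**Last checks:** The closing pictures from all three cameras agree with this. In the top view the vial caps appeared within about 2.5 pixels (roughly 7 mm) of where I expected them, well inside their bays. The gripper is open and well clear, and no force reading between moves went above about 7 N.

**Less certain:**
- My first estimate of the blue tray's divider was about 3 mm off in y, so I corrected for it before setting the vials down.
- I judged flatness, uprightness and rest by eye from the pictures.
- I judged the carton and stapler unmoved by eye too, without measuring them again. The arm never came near either at low height.

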